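# Click the cure dial to amber and start the lamp

### The job

With a fingertip, turn the big knurled dial on the grey cure-lamp console clockwise, rubbing it round without gripping it, until its white line clicks into the stop at the orange (amber) dot; it starts at the white or the blue dot, one or two clicks short of that. Then press the green start button all the way down with a fingertip and let go. Leave the bears, house, horse and walnut base standing where they are.

Things in the scene. Friction and masses are not known exactly. Their poses are not given: they have to be found in the camera images.
- console: flat grey console fixed to the table, 170 (its x) x 270 (its y) x 50 mm high; origin under its centre on the table; its -x side roughly faces the robot. On top: the dial, centred 55 mm toward its +y side, and the green button toward its -y side, with four flat dots 64 mm from the dial's axis
- dial_center (a point): centre of the dial's flat top, on its vertical axis, 76 mm above the table (26 mm above the console top). The dial is a black drum 96 mm across and 24 mm tall, knurled round its rim, flat and grippy on top (about 5 to 10 N of fingertip pressure near its edge turns it), with a white line running from near its centre to its edge; it only turns
- amber_dot (a point): the orange (amber) dot, 13 mm across, flat on the console top, 64 mm from the dial's axis in the console's +x direction: where the white line must point. Clockwise from above round the dial lie the white, blue, orange and red dots, 40 degrees apart
- dial (a joint): dial angle in rad, growing clockwise from above, end stops at -0.12 and 2.22. Sprung detents: 0 = line at the white dot, 0.698 blue, 1.396 orange, 2.094 red. Starts seated at 0 or 0.698. Leaving a detent takes about 0.07 N m, falling to nothing half way to the next; let go past half way, the dial snaps on into the next one by itself
- start_top (a point): centre of the top of the green start button, 32 mm across, 72 mm above the table (22 mm above the console top), 85 mm toward the console's -y side and 30 mm toward its -x side from the console's centre; it is pressed straight down
- start (a joint): button travel in m: 0 up, 0.006 fully down (about 4 N); springs back when released
- bear_a: white resin polar bear on four legs, loose, 60 g, about 80 long x 32 wide x 48 mm tall; origin under its feet, below its middle, head toward its -x; stands on the table on the console's -x side
- bear_b: white resin polar bear on four legs, loose, 60 g, about 80 long x 32 wide x 48 mm tall; origin under its feet, below its middle, head toward its -x; stands on top of the console, beside the dial and button, in its +x -y corner
- bear_c: white resin polar bear on four legs, loose, 60 g, about 80 long x 32 wide x 48 mm tall; origin under its feet, below its middle, head toward its -x; stands on the table on the console's +y side
- house: brown ceramic gingerbread house with white icing, loose, 400 g, 106 x 92 mm, about 125 mm tall; origin under its centre
- horse: brass carousel horse on a pole over a 56 mm round foot, loose, 300 g, about 121 mm tall, about 108 mm nose to tail; origin under the foot
- globe_base: turned walnut globe base, loose, 84 mm across, 32 mm tall; origin under its centre
Not all that is in view belongs to the job. What is shaped like the bear_a but pink or red is not meant. Leave any pink or turquoise look-alike of the bear_c alone.

How it is judged:
By the outcome, as a careful person would: the job done as asked, in the order asked, and still so for the second after the job is handed in, with the robot touching nothing.
It also fails if it takes over 43 s, if anything falls off the work surface, if the arm or the gripper's body presses on something with over 40 N, if the wrist force passes 120 N, or if a joint passes its speed limit or range.

### The arm

A 6-joint arm with a two-finger parallel gripper is mounted at the origin on the work surface. World frame = base frame: x ahead of the robot, y to its left, z up, the work surface at z = 0. Lengths are in m, angles in rad, forces in N, time in s.
With the tool pointing down it reaches from about 0.35 to 0.775 m from the base axis. Payload 5.5 kg.
Tool frame: the origin (TCP) lies between the finger pads; the fingertips stand 19 mm ahead of it and the grasp point (between the pads) is the TCP; z points along the fingers, x is the direction in which the jaws open and shut, and the axes are right-handed (so a half turn about z gives the same grasp; the last joint's range is limited). The gripper opens to 85 mm and grips with 20 to 120 N. Pads are 22 mm wide; open, the fingers measure 114 mm over their backs; the gripper's body (76 mm by 85 mm) begins 54 mm behind the grasp point. The pads swing forward as they close: fully open they stand 13 mm farther back than shut.
Start: joints at [1.136, 0.313, 0.046, 1.304, 0, 1.431], TCP at [0.167, 0.55, 0.25] pointing down, gripper open.
Joint ranges: [-2.76, 2.76], [-0.86, 1.69], [-1.03, 1.26], [-2.2, 2.34], [-1.47, 1.5], [-3.14, 3.14]. Speed limits (rad/s): [2.57, 2.57, 3.14, 3.14, 3.14, 3.14].

### API

Orientations are given as a unit quaternion [w, x, y, z].
In Python, from workcell import env gives the robot as it stands. The module is installed in compiled form; this text tells all that it offers.
- The arm moves only by the tool carry_out, never from a script. Its argument "steps" is a list of rows, each a list of 7 numbers: the gripper command: -1 is shut, 1 is fully open, values between are in proportion, then the shift along the tool's x, y, z in m, then the turn, a rotation vector about the tool's x, y, z in rad. A call has 1 to 20 rows; each row shifts and turns the commanded pose from where the row before left it, along the tool's axes as they then stand; what a row does not reach is not made up. A row lasts 1/8 s, in which the tool goes at most 62.5 mm and 10.7 degrees, less where a joint would pass 70% of its speed; a pose out of reach is approached as far as the arm can. A call with a gripper value outside its range is refused whole. The fingers move at their own pace and stop on an object; "grip_force" is the grip in N (left out, the last holds). Time passes only in rows, so rows that do not move let the fingers close. It gives the time, the measured TCP pose, the force and the opening at its end, in the units of the state.
- env.get_state(): the state, without advancing time (a new reading comes with each control period).
- env.read_camera(name): name is "scene" or "top"; returns a dict with "color" (480x640x3 uint8, red, green, blue), "K" (3x3 intrinsics, pixels), "R" (3x3) and "t" (3): a world point X has camera coordinates R X + t. Camera axes: x right, y down, z forward; pixel columns grow to the right and rows downward; lengths in m; the calibration is good to about 2 mm. A picture is of the moment at which its call begins. There is no depth.
- env.hand_in(): hands the job in, once; it reports no verdict.
The state is a dict: "clock": time; "joint_pos": joint angles; "qvel": joint speeds; "tau": joint torques, N m; "tcp_pos": TCP position; "orientation": TCP orientation; "wrist_force": force on the tool from outside, world axes, zero at the start; "ft_torque": the same for the moment, N m; "finger_gap": finger opening in m.
Only numpy, scipy, OpenCV 4.12 (cv2) and the standard library are available. Lean on these libraries where they do the work, as an engineer would, in place of code of your own. Each camera call takes 0.05 s, during which the arm holds its last target. There are 200 camera calls.

## Working session

There is one attempt and no reset: what is moved stays moved. The work goes in short steps, Python scripts to look and compute and a tool call to move; the robot and the scene stay as the last step left them, time stands still between calls to the robot, and variables do not carry over. Pictures are saved under pics/ and viewed, about 8 in all and at most 12, crops included, and the job is handed in when it is done.

Besides the shell and the picture viewer there is one more tool, called after "Call:" as name(argument=value, ...) on one line, values as JSON. carry_out: Moves the arm, as the interface text tells. Its arguments: {"type":"object","properties":{"steps":{"type":"array","items":{"type":"array","items":{"type":"number"}}},"grip_force":{"type":"number"}},"required":["steps"]}

```bash
mkdir -p pics; cat > h.py <<'E'
import numpy as np, cv2
from workcell import env
def cam(n):
    c=env.read_camera(n); return c
def ray(c,u,v):
    d=c["R"].T@np.linalg.solve(c["K"],[u,v,1.]); o=-c["R"].T@c["t"]; return o,d
def onz(c,u,v,z):
    o,d=ray(c,u,v); return o+d*(z-o[2])/d[2]
def px(c,X):
    p=c["K"]@(c["R"]@np.array(X)+c["t"]); return p[:2]/p[2]
def tri(c1,p1,c2,p2):
    o1,d1=ray(c1,*p1);o2,d2=ray(c2,*p2)
    s=np.linalg.lstsq(np.c_[d1,-d2],o2-o1,rcond=None)[0]
    a,b=o1+s[0]*d1,o2+s[1]*d2
    return (a+b)/2,np.linalg.norm(a-b)
E
python3 - <<'E'
from h import *
for n in("scene","top"):
    c=cam(n); cv2.imwrite(f"pics/{n}0.png",c["color"][:,:,::-1]); print(n,-c["R"].T@c["t"],c["K"][0,0])
s=env.get_state(); print(s)
E
```

```text
scene [0.95533208 0.61363007 0.9223721 ] 498.03311388285147
top [ 0.29057793 -0.00679468  1.37095236] 601.3654116298105
{'clock': 0.1, 'joint_pos': array([ 1.13637962e+00,  3.13967487e-01,  4.50779235e-02,  1.30361994e+00,
       -8.45445019e-06,  1.43123733e+00]), 'qvel': array([ 0.00217638, -0.00166047,  0.00303968,  0.00057002, -0.0003158 ,
        0.00057462]), 'tau': array([ 3.29310373e-03, -4.81725168e+01,  2.99244100e+01,  1.26551336e-02,
       -8.41065321e-05, -1.48243593e-06]), 'tcp_pos': array([0.16689943, 0.54978608, 0.24946803]), 'orientation': array([ 4.13188831e-04,  8.03306526e-01,  5.95565187e-01, -7.50360131e-04]), 'wrist_force': array([ 0.11164465, -0.7983424 ,  0.86202667]), 'ft_torque': array([-0.00427674,  0.01078325, -0.00182361]), 'finger_gap': 0.08559502020042727}
```

View pics/scene0.png

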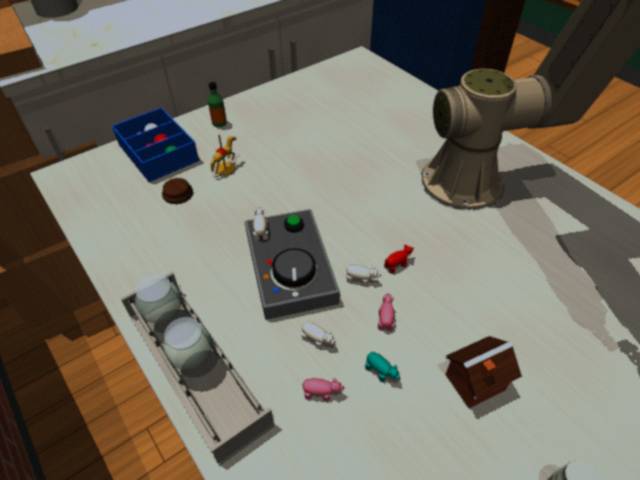

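View pics/top0.png

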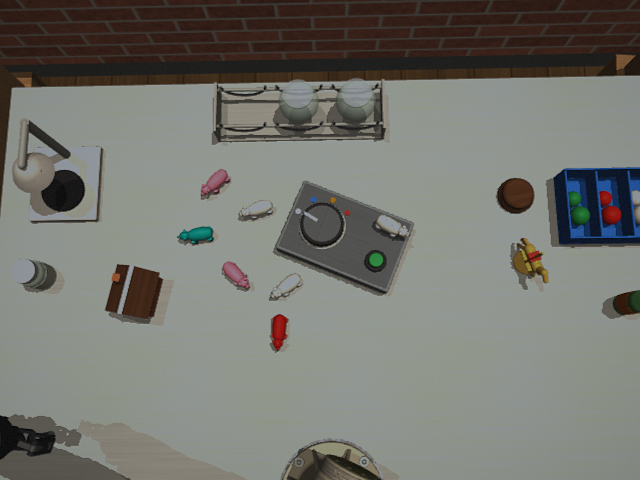

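The top view shows the console around (345,237), the dial at (322,224), the green button at (376,261), and the dots: white (298,211), blue (313,200), orange (333,200), red (347,213). The line points to the white dot, so the dial needs two clicks. Possible mix-ups are the green balls at (580,214), the red ball at (611,214) and the black lamp disc at (63,190). None of these is on the console.

```bash
cat > m.py <<'E'
from h import *
def blob(c,lo,hi,box):
    x0,y0,x1,y1=box; hsv=cv2.cvtColor(c["color"][y0:y1,x0:x1],cv2.COLOR_RGB2HSV)
    m=cv2.inRange(hsv,lo,hi); n,l,st,ce=cv2.connectedComponentsWithStats(m)
    i=1+np.argmax(st[1:,4]); return ce[i]+[x0,y0],st[i,4]
T=cam("top");S=cam("scene")
col={"green":((50,120,60),(75,255,255)),"blue":((100,150,80),(120,255,255)),"orange":((8,150,120),(20,255,255)),"red":((0,170,100),(4,255,255))}
tb={"green":(355,240,400,280),"blue":(300,190,325,210),"orange":(322,190,342,208),"red":(338,203,357,222)}
sb={"green":(275,205,310,238),"blue":(268,282,285,298),"orange":(258,268,274,284),"red":(262,254,276,268)}
P={}
for k in col:
    try:
        a,na=blob(T,*col[k],tb[k]);b,nb=blob(S,*col[k],sb[k]);X,e=tri(T,a,S,b)
        z=.07 if k=="green" else .05
        P[k]=onz(T,*a,z); print(k,a.round(1),na,b.round(1),nb,X.round(4),"gap",round(e,4),"plane",P[k].round(4),onz(S,*b,z).round(4))
    except Exception as ex: print(k,ex)
# dial: dark top contour in each view, rim of the flat top
import sys
for n,c,b in(("t",T,(270,170,430,300)),("s",S,(235,200,345,325))):
    x0,y0,x1,y1=b; cv2.imwrite(f"pics/crop_{n}.png",cv2.resize(c["color"][y0:y1,x0:x1,::-1],None,fx=5 if n=="t" else 4.5,fy=5 if n=="t" else 4.5,interpolation=cv2.INTER_CUBIC)[:600,:800])
E
python3 m.py
```

```text
green [375.6 259.4] 162 [293.1 219.5] 107 [ 0.4976 -0.1038  0.0724] gap 0.0018 plane [ 0.4973 -0.1033  0.07  ] [ 0.4968 -0.1066  0.07  ]
blue [313.1 199.1] 22 [275.8 289.2] 25 [0.6406 0.0322 0.0533] gap 0.0014 plane [0.6409 0.0327 0.05  ] [0.6399 0.0294 0.05  ]
orange [332.8 199.9] 21 [265.7 276.1] 22 [ 0.6381 -0.0123  0.0526] gap 0.0011 plane [ 0.6384 -0.012   0.05  ] [ 0.6375 -0.0146  0.05  ]
red [346.8 212.4] 19 [269.  261.3] 18 [ 0.6086 -0.0434  0.053 ] gap 0.0015 plane [ 0.6087 -0.043   0.05  ] [ 0.6079 -0.0463  0.05  ]
```

View pics/crop_t.png

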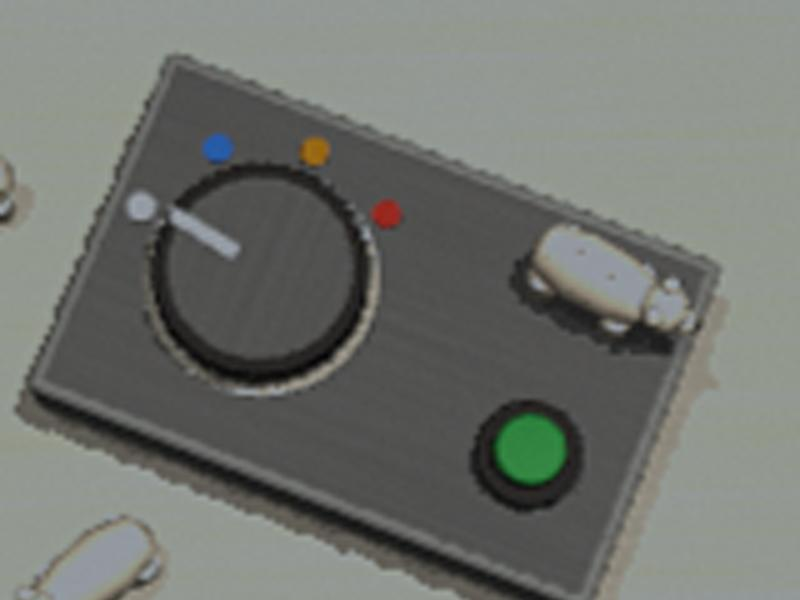

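View pics/crop_s.png

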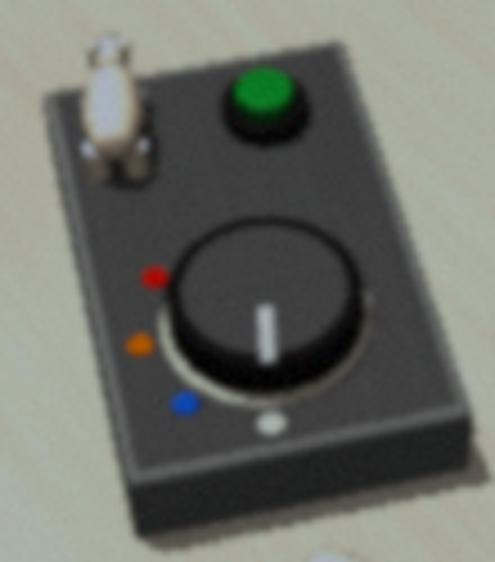

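Direction is confirmed: the line is at white (crop 140,207), and the amber dot is at crop (316,152). The second crop agrees. Next I fit the console pose from the dots and button, and cross-check it with the dial top.

```bash
cat >> m.py <<'E'
print("---fit")
r=np.radians; L={"orange":(.064,.055),"blue":(.064*np.cos(r(40)),.055+.064*np.sin(r(40))),"red":(.064*np.cos(r(40)),.055-.064*np.sin(r(40))),"green":(-.03,-.085)}
ks=list(L); A=np.array([L[k] for k in ks]); B=np.array([P[k][:2] for k in ks])
a,b=A-A.mean(0),B-B.mean(0); th=np.arctan2((a[:,0]*b[:,1]-a[:,1]*b[:,0]).sum(),(a*b).sum())
R=np.array([[np.cos(th),-np.sin(th)],[np.sin(th),np.cos(th)]]); t=B.mean(0)-R@A.mean(0)
print("yaw deg",np.degrees(th),"centre",t,"res mm",((A@R.T+t-B)*1000).round(1).tolist())
D=R@[0,.055]+t; print("dial",D,"dial from top view",onz(T,322.8,223.2,.076)[:2],"start",R@[-.03,-.085]+t)
for k in range(0,81,10):   # drag path r=36 mm, starting at direction 20 deg ccw of +x world
    an=r(60-k); print(k,(D+.036*np.array([np.cos(an),np.sin(an)])).round(4))
E
python3 m.py | sed -n '/fit/,$p'
```

```text
---fit
yaw deg -23.044282993538484 centre [ 0.55809388 -0.03692288] res mm [[0.2, 0.6], [-0.1, -0.3], [-0.1, -0.3], [-0.0, 0.0]]
dial [0.57962322 0.01368826] dial from top view [0.57877728 0.01101999] start [ 0.4972152  -0.10339683]
0 [0.5976 0.0449]
10 [0.6028 0.0413]
20 [0.6072 0.0368]
30 [0.6108 0.0317]
40 [0.6135 0.026 ]
50 [0.6151 0.0199]
60 [0.6156 0.0137]
70 [0.6151 0.0074]
80 [0.6135 0.0014]
```

Call:
carry_out(steps=[[-1,0,0,0,0,0,-0.1475],[-1,0,0,0,0,0,-0.1475],[-1,0,0,0,0,0,0]], grip_force=40)

```text
clock: 0.68
tcp_pos: [0.167, 0.5502, 0.2502]
orientation: [-0.0, 0.708, 0.707, -0.0]
wrist_force: [-0.2, -0.7, 0.0]
finger_gap: 0.0325
```

Call:
carry_out(steps=[[-1,-0.0363,0.0306,0,0,0,0],[-1,-0.0363,0.0306,0,0,0,0],[-1,-0.0363,0.0306,0,0,0,0],[-1,-0.0363,0.0306,0,0,0,0],[-1,-0.0363,0.0306,0,0,0,0],[-1,-0.0363,0.0306,0,0,0,0],[-1,-0.0363,0.0306,0,0,0,0],[-1,-0.0363,0.0306,0,0,0,0],[-1,-0.0363,0.0306,0,0,0,0],[-1,-0.0363,0.0306,0,0,0,0],[-1,-0.0363,0.0306,0,0,0,0],[-1,-0.0363,0.0306,0,0,0,0],[-1,-0.0363,0.0306,0,0,0,0],[-1,-0.0363,0.0306,0,0,0,0],[-1,0,0,0.04,0,0,0],[-1,0,0,0.04,0,0,0],[-1,0,0,0.04,0,0,0],[-1,0,0,0.02,0,0,0],[-1,0,0,0,0,0,0],[-1,0,0,0,0,0,0]])

```text
clock: 3.18
tcp_pos: [0.5963, 0.0421, 0.1113]
orientation: [0.001, 0.707, 0.707, 0.001]
wrist_force: [0.7, 0.0, 0.1]
finger_gap: -0.0001
```

Call:
carry_out(steps=[[-1,0,0,0.009,0,0,0],[-1,0,0,0.005,0,0,0],[-1,0,0,0.001,0,0,0],[-1,0,0,0,0,0,0]])

```text
clock: 3.68
tcp_pos: [0.5956, 0.0421, 0.0954]
orientation: [0.0, 0.707, 0.707, 0.0]
wrist_force: [-0.1, 0.6, -0.4]
finger_gap: -0.0001
```

Call:
carry_out(steps=[[-1,0,0,0.001,0,0,0],[-1,0,0,0,0,0,0]])

```text
clock: 3.92
tcp_pos: [0.5959, 0.0421, 0.095]
orientation: [0.0, 0.707, 0.707, 0.0]
wrist_force: [-0.9, -0.1, 4.7]
finger_gap: 0.0001
```

Call:
carry_out(steps=[[-1,0,0,0.001,0,0,0],[-1,0,0,0,0,0,0]])

```text
clock: 4.18
tcp_pos: [0.596, 0.0421, 0.0949]
orientation: [0.001, 0.707, 0.707, 0.001]
wrist_force: [-3.3, -0.8, 11.2]
finger_gap: 0.0003
```

Call:
carry_out(steps=[[-1,-0.0027,0.0039,0,0,0,0],[-1,-0.0032,0.0035,0,0,0,0],[-1,-0.0036,0.0031,0,0,0,0],[-1,-0.004,0.0025,0,0,0,0],[-1,-0.0043,0.0019,0,0,0,0],[-1,0,0,0,0,0,0]])

```text
clock: 4.92
tcp_pos: [0.6121, 0.024, 0.095]
orientation: [0.001, 0.707, 0.707, 0.001]
wrist_force: [-0.5, -0.7, 7.9]
finger_gap: 0.0001
```

```bash
python3 - <<'E'
from h import *
c=cam("scene");a=c["color"][200:325,235:345,::-1];b=cam("top")["color"][170:290,270:400,::-1]
f=lambda i:cv2.resize(i,(390,420),interpolation=cv2.INTER_CUBIC)
cv2.imwrite("pics/d1.png",np.hstack([f(a),f(b)]))
E
```

```text
(no output)
```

View pics/d1.png

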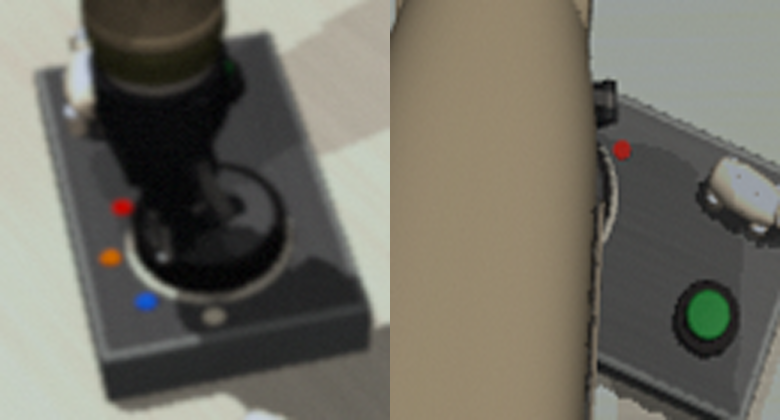

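The scene view shows the line's end at (163,258), near the blue dot (145,300). The dial has followed for about 40°, so I continue.

Call:
carry_out(steps=[[-1,-0.0046,0.0013,0,0,0,0],[-1,-0.0047,0.0007,0,0,0,0],[-1,-0.0047,0,0,0,0,0],[-1,-0.0047,-0.0007,0,0,0,0],[-1,-0.0046,-0.0013,0,0,0,0],[-1,0,0,0,0,0,0]])

```text
clock: 5.78
tcp_pos: [0.6117, 0.0001, 0.095]
orientation: [0.002, 0.707, 0.707, 0.001]
wrist_force: [-1.7, -1.6, 7.7]
finger_gap: 0.0002
```

Call:
carry_out(steps=[[-1,0,0,-0.005,0,0,0],[-1,0,0,-0.02,0,0,0],[-1,-0.0285,-0.0285,-0.015,0,0,0],[-1,-0.0285,-0.0285,0,0,0,0],[-1,-0.0285,-0.0285,0,0,0,0],[-1,-0.018,-0.028,0,0,0,0],[-1,0,0,0,0,0,0],[-1,0,0,0,0,0,0]])

```text
clock: 6.78
tcp_pos: [0.4975, -0.1024, 0.1334]
orientation: [0.0, 0.707, 0.707, 0.0]
wrist_force: [-0.2, 0.5, -0.6]
finger_gap: 0.0004
```

```bash
python3 - <<'E'
from h import *
c=cam("scene");a=c["color"][200:325,235:345,::-1];b=cam("top")["color"][170:290,270:400,::-1]
f=lambda i:cv2.resize(i,(390,420),interpolation=cv2.INTER_CUBIC)
cv2.imwrite("pics/d2.png",np.hstack([f(a),f(b)])); print(env.get_state()["tcp_pos"])
E
```

```text
[ 0.497872   -0.1021485   0.13334038]
```

View pics/d2.png

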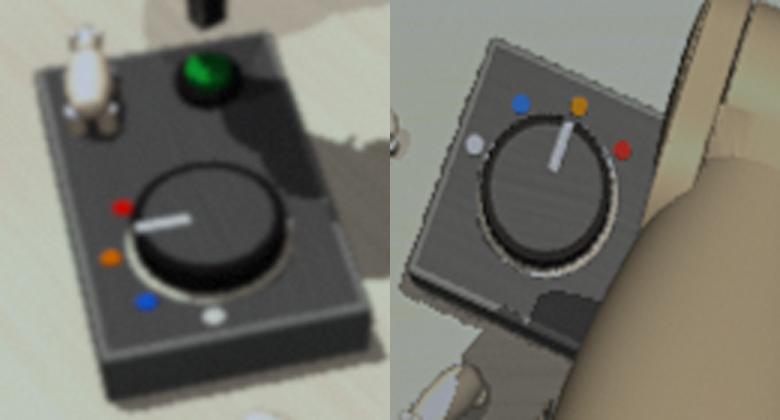

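The line (572,122) points at the amber dot (579,105) and is seated. The finger is above the button, so I press now.

Call:
carry_out(steps=[[-1,0,0,0.025,0,0,0],[-1,0,0,0.011,0,0,0],[-1,0,0,0.004,0,0,0],[-1,0,0,0.003,0,0,0],[-1,0,0,0.003,0,0,0],[-1,0,0,0.002,0,0,0],[-1,0,0,0.001,0,0,0],[-1,0,0,0,0,0,0],[-1,0,0,0,0,0,0]])

```text
clock: 8.0
tcp_pos: [0.4973, -0.1024, 0.085]
orientation: [0.0, 0.707, 0.707, 0.0]
wrist_force: [-1.0, 1.5, 5.9]
finger_gap: 0.0
```

Call:
carry_out(steps=[[-1,0,0,0.0015,0,0,0],[-1,0,0,0,0,0,0],[-1,0,0,0,0,0,0]])

```text
clock: 8.38
tcp_pos: [0.4974, -0.1024, 0.0848]
orientation: [0.001, 0.707, 0.707, 0.001]
wrist_force: [-4.4, 2.6, 16.2]
finger_gap: 0.0
```

Call:
carry_out(steps=[[-1,0,0,-0.01,0,0,0],[-1,0,0,-0.03,0,0,0],[-1,0,0,-0.05,0,0,0],[-1,0,0,-0.05,0,0,0],[-1,-0.04,-0.02,0,0,0,0],[-1,-0.04,-0.02,0,0,0,0],[-1,-0.04,0,0,0,0,0],[-1,-0.04,0,0,0,0,0],[-1,-0.04,0,0,0,0,0],[-1,0,0,0,0,0,0],[-1,0,0,0,0,0,0]])

```text
clock: 9.75
tcp_pos: [0.4567, -0.3023, 0.2225]
orientation: [-0.001, 0.707, 0.707, 0.0]
wrist_force: [0.8, 0.0, -0.8]
finger_gap: -0.0002
```

```bash
python3 - <<'E'
from h import *
b=cam("top")["color"][...,::-1]; cv2.imwrite("pics/d3.png",cv2.resize(b[150:350,200:466],(798,600),interpolation=cv2.INTER_CUBIC)); s=env.get_state();print(s["tcp_pos"],s["wrist_force"])
E
```

```text
[ 0.45679672 -0.30183313  0.22259967] [-0.65567166 -0.29516369  0.25681094]
```

View pics/d3.png

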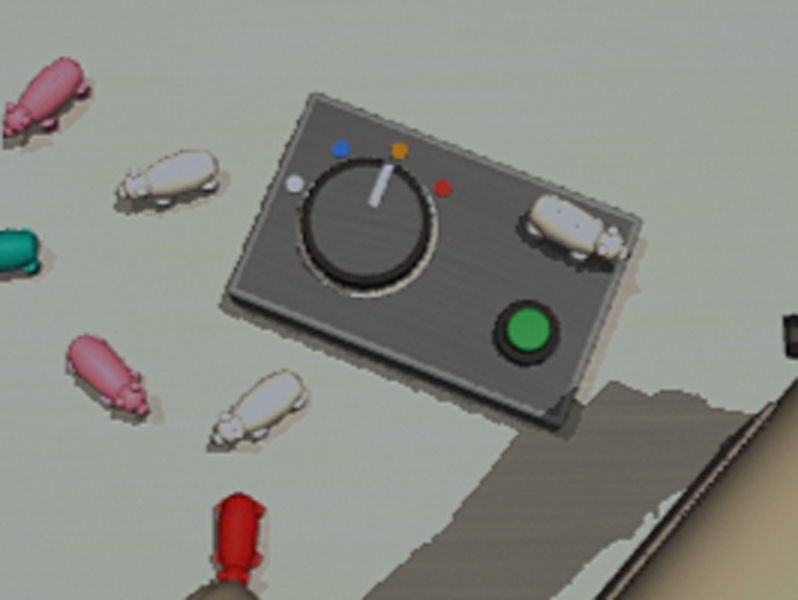

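The line (390,167) points at amber (399,151), the button at (528,330) is released, and the bears are standing where they were.

```bash
python3 -c "
from workcell import env
print(env.hand_in())"
```

```text
the job is handed in; nothing more can be done
None
```

The job is done and handed in at about 10 s on the robot's clock. The dial sits at the amber stop and the start button was pressed all the way down and released.

- **Dial:** I turned it with the closed fingertip pressed on its flat top at about 8–11 N. It went two clicks, about 80°, from the white dot to amber. The last picture, taken after the button press, shows the line still pointing at the amber dot.
- **Button:** The fingertip went down to a TCP height of 0.085 m, the expected bottom of travel. Pushing further raised the force from 5.9 to 16 N with almost no more movement, so it had bottomed out. Then I lifted off.
- **Surroundings:** The last picture shows the three white bears standing where they were. The arm was clear of everything, with almost no force at the wrist. The house, horse and walnut base were outside that picture, so I did not check them again. The arm passed at height and never worked near them.

No check failed. The two dial-centre measurements differed by 3 mm, which did not matter for the turn.

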